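# Hold the filling funnel over the open canister

### The job

Turn the small carousel that stands on the scale, by its upright post, until the open tin clicks in at the pointer block. Then take the steel funnel from the tray by its handle, carry it over the wooden divider, and finish holding it level about a centimetre above the open tin, centred on its mouth and not touching it (a touch would falsify the scale), still in the gripper so that a colleague can pour. Do not knock the divider, let the funnel bump the carousel, or disturb the other things on the counter.

Things in the scene. Friction and masses are not known exactly. Their poses are not given: they have to be found in the camera images.
- scale: white portion scale 250 x 250 x 33 mm, fixed to the counter, carrying the carousel; origin at the centre of its underside, z up. The steel pointer block (30 mm wide, 60 mm high with a 22 mm thin fin on top, 134 to 160 mm from the axis) stands at the middle of its +y side.
- carousel (a joint): angle of the steel carousel disc (diameter 250, 12 mm thick) about the scale's vertical centre line; 0 = open tin at the pointer block, held by a spring detent; negative at the start; grows counter-clockwise from above. A stud is pushed over the detent between -0.14 and -0.07 (8 N at the post); within 0.06 it pulls in to 0; leaving takes 11 N. Elsewhere it stays where left; stops at -1.9, +0.3.
- carousel_axis (a point): point on the carousel's vertical axis, on the disc's top face, 57 mm above the counter
- carousel_post (a point): point on the axis of the upright round steel post that turns the carousel: diameter 16 mm, 90 mm from the carousel's axis, opposite the open tin; the point is 107 mm above the counter, a good height to grip; the post rises from the disc to 132 mm, with a foot of diameter 28 mm and 6 mm high. The neighbours at 90 degrees either side are lidded tins of diameter 84 mm whose lid knobs reach 173 mm above the counter.
- tin_mouth (a point): centre of the mouth of the open aluminium tin, in the plane of its rim, 142 mm above the counter; the tin is fixed on the carousel 85 mm from its axis, outer diameter 80 mm, inner 74 mm, 85 mm high, the only tin without a lid. z up.
- funnel: steel wide-neck funnel, loose, about 150 g, standing upright on its spout on the tray; origin at the centre of the spout's lower opening, z up along the funnel's axis. Spout outer diameter 44 mm, 30 mm long, cone up to a mouth of diameter 90 mm, 85 mm high overall. A straight black handle runs out along the funnel's -x axis from 42 to 117 mm from its axis: 14 mm wide (y), 22 mm high, its middle 70 mm above the origin; grip it across its width about 80 mm from the axis.
- divider: wooden board standing between the tray and the scale, fixed, 320 mm long along its x axis, 18 mm thick with a 30 mm foot, steel rail on top, 139 mm high overall; origin at the centre of its underside
- tray: grey serving tray, fixed, 360 x 280 mm (its x, y), rim 14 mm high and 4 mm thick, floor 4 mm above the counter; origin at the centre of its underside
- shaker: clear shaker with white cap, diameter 52, height 130 mm, on the tray, bystander; origin at its underside
- tea_tin: small closed tin, diameter 52, height 60 mm, on the tray, bystander; origin at its underside
- spare_lid: aluminium tin lid lying on the counter, diameter 84, height 22 mm, bystander; origin at its underside
- bowl: white bowl, diameter 110, height 50 mm, bystander; origin at its underside
- sauce: amber bottle, diameter 60, height 160 mm, bystander; origin at its underside
- cup: blue mug, diameter 76, height 95 mm, bystander; origin at its underside
- spoon: wooden-handled spoon lying on the counter, bystander; origin at its underside
Not all that is in view belongs to the job. Leave any red or yellow look-alike of the funnel alone.

How it is judged:
By the outcome, as a careful person would: the job done as asked, in the order asked, and still so for the second after the job is handed in, while the arm keeps its last pose, push and grip.
It also fails if it takes over 67 s, if anything falls off the work surface, if the arm or the gripper's body presses on something with over 40 N, if the wrist force passes 120 N, or if a joint passes its speed limit or range.

### The arm

A 6-joint arm with a two-finger parallel gripper is mounted at the origin on the work surface. World frame = base frame: x ahead of the robot, y to its left, z up, the work surface at z = 0. Lengths are in mm, angles in degrees, forces in N, time in s.
With the tool pointing down it reaches from about 300 to 850 mm from the base axis. Payload 4.2 kg.
Tool frame: the origin (TCP) lies midway between the tips of the shut fingers; the grasp point (between the pads) lies 19 mm behind it (env.grip_depth is the distance from the TCP to the grasp point, in mm); z points along the fingers, y is the line along which they close (so a half turn about z gives the same grasp; the last joint's range is limited). The gripper opens to 91 mm and grips with 3 to 60 N. Pads are 32 mm wide; open, the fingers measure 118 mm over their backs; the gripper's body (76 mm by 178 mm) begins 60 mm behind the grasp point.
Start: joints at [-70.13, 18.312, 89.639, -0, 72.044, -1.146], TCP at [206.216, -536.766, 213.976] pointing down, gripper open.
Joint ranges: [-177.97, 177.97], [-48.28, 115.42], [12.27, 149.76], [-77.06, 257.06], [2.81, 150.46], [-146.56, 146.56]. Speed limits (degrees/s): [147.25, 147.25, 180, 180, 180, 180].

### API

Orientations are given as [roll, pitch, yaw] about the fixed x, y, z axes, in that order (R = Rz(yaw) Ry(pitch) Rx(roll)).
In Python, from workcell import env, eyes gives the robot as it stands.
- The arm moves only by the tool send_rows, never from a script. Its argument "motion" is a list of rows, each a list of 7 numbers: the shift along the world's x, y, z normalised to -1 to 1, where 1 is 0.5 m, then the turn, a rotation vector about the world's x, y, z normalised to -1 to 1, where 1 is 60 degrees, then the opening, from -1 (shut) to 1 (fully open). A call has 1 to 20 rows; each row is the pose to reach, as a shift and turn from the pose commanded when the call began; what a row does not reach only later rows make up. A row lasts 1/8 s, in which the tool goes at most 62.5 mm and 10.7 degrees, less where a joint would pass 70% of its speed; a pose out of reach is approached as far as the arm can. A call with a number of a shift or a turn outside -1 to 1 is refused whole. A call with a gripper value outside its range is refused whole. The fingers move at their own pace and stop on an object; "squeeze" is the grip in N (left out, the last holds). Time passes only in rows, so rows that repeat a pose let the fingers close. It gives the time, the measured TCP pose, the force, the opening and the grip force at its end, in the units of the state.
- env.state(): the state, without advancing time (a new reading comes with each control period).
- eyes.grab_frame(name): name is "side" or "top" or "wrist"; returns a dict with "pixels" (384x512x3 uint8, red, green, blue), "depth" (384x512 float32, mm along the optical axis (not along the pixel's ray), 0 where there is no reading), "fx", "fy", "cx", "cy" (pixels), "R" (3x3) and "t" (3): a world point X has camera coordinates R X + t; the wrist camera has in their place "T_tool_cam" (4x4, takes a point from camera to tool coordinates, whose origin is the TCP and whose axes are the flange's). Camera axes: x right, y down, z forward; pixel columns grow to the right and rows downward; lengths in mm; the calibration is good to about 2 mm. A picture is of the moment at which its call begins: read the wrist's pose just before it.
- env.job_done(): hands the job in; it is judged then, once.
The state is a dict: "time_s": time; "qpos": joint angles; "qvel": joint speeds; "effort": joint torques, N m; "ee_pos": TCP position; "ee_rot": TCP orientation; "force": force on the tool from outside, world axes, zero at the start; "torque": the same for the moment, N m; "gripper_width": finger opening in mm; "gripper_force": force on a finger pad.
Only numpy, scipy, OpenCV 4.12 (cv2) and the standard library are available. Lean on these libraries where they do the work, as an engineer would, in place of code of your own. Each camera call takes 0.05 s, during which the arm holds its last target. There are 200 camera calls.

## Working session

There is one attempt and no reset: what is moved stays moved. The work goes in short steps, Python scripts to look and compute and a tool call to move; the robot and the scene stay as the last step left them, time stands still between calls to the robot, and variables do not carry over. Pictures are saved under pics/ and viewed, at most 10 in all, crops included, and the job is handed in when it is done.

Besides the shell and the picture viewer there is one more tool, called after "Request:" in YAML: its name, and indented under it one key for each argument. send_rows: Moves the arm, as the interface text tells. Its arguments: {"type":"object","properties":{"motion":{"type":"array"},"squeeze":{"type":"number"}},"required":["motion"]}

```bash
mkdir -p pics; cat > h.py <<'E'
import numpy as np, cv2
from workcell import env, eyes
def grab(n,save=None):
    f=eyes.grab_frame(n)
    if save: cv2.imwrite('pics/'+save,f['pixels'][:,:,::-1])
    return f
def cloud(f):
    d=f['depth'].astype(float); v,u=np.mgrid[:d.shape[0],:d.shape[1]]
    c=np.stack([(u-f['cx'])/f['fx']*d,(v-f['cy'])/f['fy']*d,d],-1)
    w=(c-np.array(f['t']).ravel())@np.array(f['R'])
    w[d==0]=np.nan
    return w
E
python3 - <<'E'
from h import *
print(env.state())
for n in('top','side'):
    f=grab(n,n+'0.png'); np.savez(n+'0.npz',w=cloud(f),p=f['pixels']); print(n,f['fx'],f['R'],f['t'])
E
```

```text
{'time_s': 0.0, 'qpos': array([-7.01297452e+01,  1.83511723e+01,  8.97057785e+01, -8.48899694e-04,
        7.20429279e+01, -1.14563516e+00]), 'qvel': array([ 0.07380072, -0.06155173, -0.04266569,  0.07880103, -0.02709614,
        0.06369025]), 'effort': array([ 1.94554057e-03, -4.12463844e+01, -2.31974280e+01,  7.29132886e-02,
        4.56287793e-02, -1.67424628e-04]), 'ee_pos': array([ 206.04061021, -536.28505757,  213.12922506]), 'ee_rot': array([-1.79900125e+02, -1.19002076e-03,  2.10161513e+01]), 'force': array([0.15179596, 1.14176206, 0.06491692]), 'torque': array([ 0.04039392, -0.01841973,  0.02893576]), 'gripper_force': 0.0, 'gripper_width': 91.50695542523864}
top 352.6117112929082 [[ 2.51457609e-03 -9.99796928e-01 -1.99945122e-02]
 [-9.91920895e-01  4.22106256e-05 -1.26857940e-01]
 [ 1.26833022e-01  2.01519683e-02 -9.91719357e-01]] [  57.69288315  519.6584035  1385.12478111]
side 381.9456318814955 [[-0.69085785 -0.72294519 -0.00810472]
 [-0.35865189  0.35242381 -0.86438781]
 [ 0.6277613  -0.59426233 -0.50276041]] [ 349.90250376  258.21102082 1289.73063502]
```

View pics/top0.png

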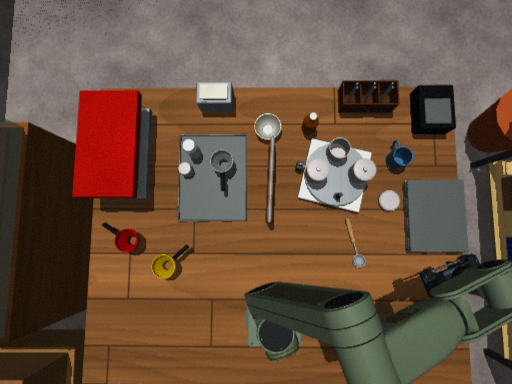

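View pics/side0.png

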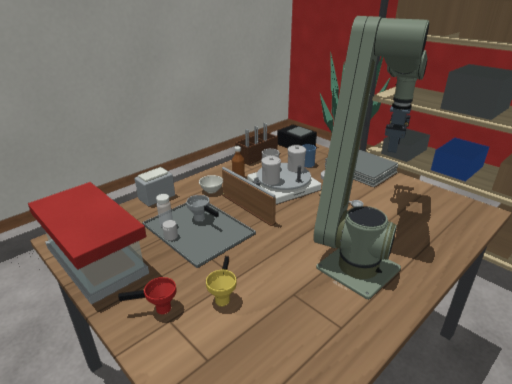

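The top view shows the tray at about (212,178). The steel funnel is at (222,160) with its handle towards (224,190). The divider is at (271,170). The carousel is at (336,175), with the pointer at (301,168), the open tin at (340,148) and the post at (338,196). Three things could be the funnel: grey at (222,160) on the tray, red at (127,240) and yellow at (165,266). The grey one is the steel one on the tray, so it fits. I'll confirm that in a crop and measure.

```bash
python3 - <<'E'
from h import *
d=np.load('top0.npz');w=d['w'];p=d['p']
cv2.imwrite('pics/crop.png',cv2.resize(p[105:235,170:420,::-1],None,fx=3,fy=3,interpolation=cv2.INTER_CUBIC))
for u,v in[(222,160),(224,190),(223,183),(271,140),(270,210),(301,168),(340,148),(338,196),(317,171),(364,170),(336,176),(180,138),(246,220),(190,146),(185,170)]: print((u,v),w[v,u].round())
def box(x0,x1,y0,y1,z0,z1,ws):
    out=[]
    for W in ws:
        q=W.reshape(-1,3); m=(q[:,0]>x0)&(q[:,0]<x1)&(q[:,1]>y0)&(q[:,1]<y1)&(q[:,2]>z0)&(q[:,2]<z1); out.append(q[m])
    return out
s=np.load('side0.npz')['w']
def circ(q):
    A=np.c_[2*q[:,:2],np.ones(len(q))]; x=np.linalg.lstsq(A,(q[:,:2]**2).sum(1),rcond=None)[0]; return x[:2],np.sqrt(x[2]+x[:2]@x[:2])
c=w[176,336]; cx,cy=c[:2]
for nm,z0,z1 in[('disc',50,64),('post',75,140),('tintop',135,150),('knob',155,185)]:
    for n,q in zip(('top','side'),box(cx-170,cx+170,cy-150,cy+170,z0,z1,[w,s])):
        print(nm,n,len(q)); 
        # cluster
        if len(q)==0: continue
        g=np.zeros((170,170),np.uint8); ij=((q[:,:2]-[cx-170,cy-170])/2).astype(int).clip(0,169); g[ij[:,0],ij[:,1]]=1
        g=cv2.dilate(g,np.ones((5,5),np.uint8)); k,l=cv2.connectedComponents(g); L=l[ij[:,0],ij[:,1]]
        for a in range(1,k):
            b=q[L==a]
            if len(b)>3: print('  ',len(b),b.mean(0).round(),b.min(0).round(),b.max(0).round(), 'circ',*circ(b))
E
```

```text
(222, 160) [632. 216.   5.]
(224, 190) [498. 197.  73.]
(223, 183) [525. 200.  82.]
(271, 140) [682.  14. 138.]
(270, 210) [417.  18. 137.]
(301, 168) [ 587. -105.   64.]
(340, 148) [ 668. -261.   64.]
(338, 196) [ 471. -239.  109.]
(317, 171) [ 558. -154.  166.]
(364, 170) [ 561. -325.  164.]
(336, 176) [ 556. -244.   56.]
(180, 138) [723. 392.  15.]
(246, 220) [384. 114.  12.]
(190, 146) [660. 322. 135.]
(185, 170) [580. 356.  61.]
disc top 1965
   1962 [ 555. -241.   58.] [ 445. -360.   50.] [690. -86.  64.] circ [ 566.42890052 -232.19538029] 89.23390848046705
disc side 685
   685 [ 529. -226.   58.] [ 439. -368.   50.] [685. -89.  64.] circ [ 556.56561216 -226.65522325] 91.88925889232847
post top 364
   27 [ 477. -240.  121.] [ 471. -250.   83.] [ 484. -234.  139.] circ [ 478.09868864 -241.92498705] 6.393982797921636
   81 [ 550. -301.  102.] [ 528. -337.   76.] [ 596. -287.  139.] circ [ 568.77575234 -328.11915156] 40.02543871153382
   46 [ 542. -137.  101.] [ 528. -177.   75.] [ 576. -118.  136.] circ [ 567.68802479 -157.51326437] 39.14812083106569
   8 [ 603. -100.   83.] [ 59
[... 1842 characters left out ...]
[ 642. -203.  146.] circ [ 644.24875251 -241.66555301] 33.42686267254474
   37 [ 670. -255.  140.] [ 629. -288.  135.] [ 692. -207.  145.] circ [ 650.57834579 -246.83927562] 37.74660806546733
knob top 795
   397 [ 568. -327.  162.] [ 528. -367.  155.] [ 607. -286.  177.] circ [ 568.39069376 -327.06028596] 29.32527540114846
   398 [ 567. -157.  162.] [ 529. -199.  155.] [ 608. -118.  179.] circ [ 567.6862008  -157.69433419] 29.409719446296833
knob side 264
   144 [ 558. -155.  162.] [ 518. -198.  155.] [ 602. -117.  177.] circ [ 560.25925953 -157.17134782] 29.02695873897906
   120 [ 559. -324.  163.] [ 523. -370.  155.] [ 607. -289.  176.] circ [ 561.96180979 -327.89508203] 29.388760687741385
```

View pics/crop.png

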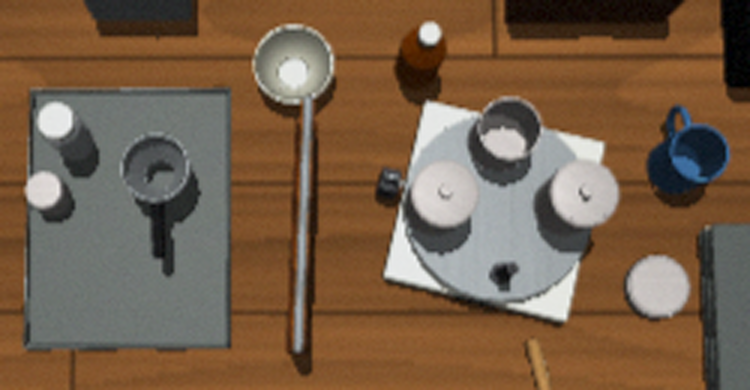

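The crop confirms the funnel: grey steel at crop (155,170), black handle pointing down, on the tray. The open tin is at crop (508,130), the post at (503,275) and the pointer at (390,183). This puts the axis at about (566,-242), and the tin needs about +76°. I'll move above the post and check from near.

Request:
send_rows:
  motion:
    - [0.054,0.059,0.005,0,0,-0.035,1]
    - [0.11,0.12,0.01,0,0,-0.07,1]
    - [0.18,0.2,0.015,0,0,-0.12,1]
    - [0.25,0.28,0.02,0,0,-0.17,1]
    - [0.32,0.36,0.03,0,0,-0.22,1]
    - [0.39,0.43,0.03,0,0,-0.27,1]
    - [0.45,0.5,0.03,0,0,-0.31,1]
    - [0.5,0.55,0.03,0,0,-0.34,1]
    - [0.53,0.58,0.03,0,0,-0.35,1]
    - [0.538,0.59,0.03,0,0,-0.35,1]
    - [0.538,0.59,0.03,0,0,-0.35,1]
    - [0.538,0.59,0.03,0,0,-0.35,1]

```text
time_s: 1.6
ee_pos: [474.5, -242.4, 228.9]
ee_rot: [180.0, 0.0, -0.0]
force: [-1.2, -0.1, 0.5]
gripper_width: 91.4
gripper_force: 0.0
```

```bash
cat >> h.py <<'E'
from scipy.spatial.transform import Rotation as Ro
def wcloud(save=None):
    s=env.state(); f=grab('wrist',save)
    T=np.eye(4); T[:3,:3]=Ro.from_euler('xyz',s['ee_rot'],degrees=True).as_matrix(); T[:3,3]=s['ee_pos']
    M=T@np.array(f['T_tool_cam'])
    d=f['depth'].astype(float); v,u=np.mgrid[:d.shape[0],:d.shape[1]]
    c=np.stack([(u-f['cx'])/f['fx']*d,(v-f['cy'])/f['fy']*d,d],-1)
    w=c@M[:3,:3].T+M[:3,3]; w[d==0]=np.nan
    return w,f,s,M
def circ(q):
    A=np.c_[2*q[:,:2],np.ones(len(q))]; x=np.linalg.lstsq(A,(q[:,:2]**2).sum(1),rcond=None)[0]; return x[:2].round(1),np.sqrt(x[2]+x[:2]@x[:2]).round(1)
def clusters(w,x0,x1,y0,y1,z0,z1,mn=20):
    q=w.reshape(-1,3); q=q[(q[:,0]>x0)&(q[:,0]<x1)&(q[:,1]>y0)&(q[:,1]<y1)&(q[:,2]>z0)&(q[:,2]<z1)]
    if len(q)==0: return []
    ij=((q[:,:2]-[x0,y0])/2).astype(int); g=np.zeros((int((x1-x0)/2)+2,int((y1-y0)/2)+2),np.uint8); g[ij[:,0],ij[:,1]]=1
    g=cv2.dilate(g,np.ones((5,5),np.uint8)); k,l=cv2.connectedComponents(g); L=l[ij[:,0],ij[:,1]]
    return [q[L==a] for a in range(1,k) if (L==a).sum()>mn]
E
python3 - <<'E'
from h import *
w,f,s,M=wcloud('w1.png'); print(s['time_s'],s['ee_pos'],s['ee_rot'],s['qpos'].round(1),s['force'],M.round(2))
for z in((64,120),(126,140),(155,180)):
    for b in clusters(w,400,720,-420,-60,*z): print(z,len(b),b.mean(0).round(1),b.min(0).round(),b.max(0).round(),*circ(b))
E
```

```text
1.6 [ 474.53846899 -242.39349009  228.90014389] [ 1.79985534e+02  2.92817897e-02 -3.44721165e-02] [-28.3  14.   93.6  -0.   72.4  61.8] [-1.20363301 -0.1390978   0.5273186 ] [[-0.0000e+00 -9.6000e-01 -2.8000e-01  5.5405e+02]
 [-1.0000e+00  0.0000e+00  0.0000e+00 -2.4256e+02]
 [ 0.0000e+00  2.8000e-01 -9.6000e-01  3.9918e+02]
 [ 0.0000e+00  0.0000e+00  0.0000e+00  1.0000e+00]]
(64, 120) 175 [ 483.7 -243.7   93.1] [ 475. -252.   64.] [ 491. -234.  120.] [ 478.5 -243.8] 7.2
(64, 120) 541 [ 563.  -293.8   93.6] [ 529. -318.   64.] [ 599. -289.  120.] [ 567.6 -329.1] 39.8
(64, 120) 480 [ 562.6 -194.6   93.8] [ 530. -199.   64.] [ 596. -171.  120.] [ 567.5 -159.1] 39.7
(64, 120) 843 [ 617.7 -243.6   94.6] [ 612. -279.   64.] [ 632. -210.  120.] [ 652.6 -244.1] 39.8
(126, 140) 227 [ 478.5 -244.2  131. ] [ 470. -252.  126.] [ 486. -237.  133.] [ 478.2 -244.2] 5.6
(126, 140) 52 [ 561.2 -196.   138.2] [ 528. -201.  136.] [ 597. -173.  140.] [ 567.6 -159. ] 41.9
(126, 140) 58 [ 563.4 -292.3  138. ] [ 532. -307.  128.] [ 595. -287.  140.] [ 567.5 -329.3] 41.8
(126, 140) 352 [ 617.9 -243.2  133.5] [ 612. -279.  126.] [ 633. -210.  140.] [ 652.4 -244.1] 39.6
(155, 180) 10029 [ 568.8 -327.7  160.5] [ 526. -372.  155.] [ 609. -287.  175.] [ 567.9 -328.3] 29.2
(155, 180) 10037 [ 568.8 -160.7  160.5] [ 526. -201.  155.] [ 609. -117.  175.] [ 567.8 -160.1] 29.2
```

View pics/w1.png

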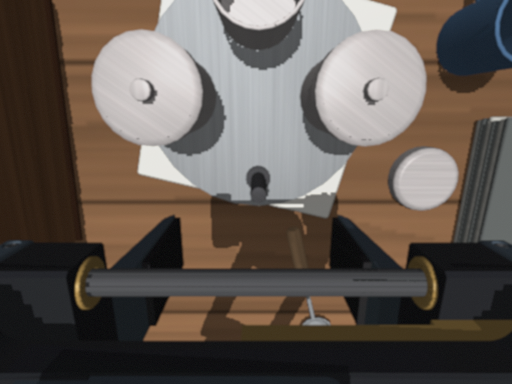

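The wrist view shows the post at pixel (258,180), the lidded tins at (148,88) and (370,88), and the open tin above at (258,10). The fit agrees with the sizes given: axis (567.6,-244), post (478,-244), radius 90. I'll go down and grip it.

Request:
send_rows:
  motion:
    - [0.007,-0.003,-0.03,0,0,0,1]
    - [0.007,-0.003,-0.08,0,0,0,1]
    - [0.007,-0.003,-0.14,0,0,0,1]
    - [0.007,-0.003,-0.2,0,0,0,1]
    - [0.007,-0.003,-0.25,0,0,0,1]
    - [0.007,-0.003,-0.275,0,0,0,1]
    - [0.007,-0.003,-0.282,0,0,0,1]
    - [0.007,-0.003,-0.282,0,0,0,0]
    - [0.007,-0.003,-0.282,0,0,0,-0.6]
    - [0.007,-0.003,-0.282,0,0,0,-1]
    - [0.007,-0.003,-0.282,0,0,0,-1]
    - [0.007,-0.003,-0.282,0,0,0,-1]
    - [0.007,-0.003,-0.282,0,0,0,-1]
    - [0.007,-0.003,-0.282,0,0,0,-1]
  squeeze: 15

```text
time_s: 3.4
ee_pos: [478.7, -243.2, 88.0]
ee_rot: [180.0, 0.0, 0.0]
force: [-0.2, -0.7, -0.4]
gripper_width: 24.0
gripper_force: 0.0
```

```bash
python3 - <<'E'
import numpy as np
for a in list(range(0,72,4))+[72,74,75.6,77]:
    t=np.radians(180+a); print(a,((567.6+89.8*np.cos(t)-478)/500).round(4),(89.8*np.sin(t)/500).round(4),round(a/60,3))
E
```

```text
0 -0.0004 0.0 0.0
4 0.0 -0.0125 0.067
8 0.0013 -0.025 0.133
12 0.0035 -0.0373 0.2
16 0.0066 -0.0495 0.267
20 0.0104 -0.0614 0.333
24 0.0151 -0.073 0.4
28 0.0206 -0.0843 0.467
32 0.0269 -0.0952 0.533
36 0.0339 -0.1056 0.6
40 0.0416 -0.1154 0.667
44 0.05 -0.1248 0.733
48 0.059 -0.1335 0.8
52 0.0686 -0.1415 0.867
56 0.0788 -0.1489 0.933
60 0.0894 -0.1555 1.0
64 0.1005 -0.1614 1.067
68 0.1119 -0.1665 1.133
72 0.1237 -0.1708 1.2
74 0.1297 -0.1726 1.233
75.6 0.1345 -0.174 1.26
77 0.1388 -0.175 1.283
```

Request:
send_rows:
  motion:
    - [0,0,0,0,0,0,-1]
    - [0,0,0,0,0,0,-1]
    - [0,0,0,0,0,0,-1]
    - [0,0,0,0,0,0,-1]
    - [0,-0.006,0,0,0,0.033,-1]
    - [0,-0.0125,0,0,0,0.067,-1]
    - [0.0013,-0.025,0,0,0,0.133,-1]
    - [0.0035,-0.037,0,0,0,0.2,-1]
    - [0.0066,-0.0495,0,0,0,0.267,-1]
    - [0.0104,-0.0614,0,0,0,0.333,-1]
    - [0.015,-0.073,0,0,0,0.4,-1]
    - [0.0206,-0.0843,0,0,0,0.467,-1]
    - [0.027,-0.095,0,0,0,0.533,-1]
    - [0.034,-0.1056,0,0,0,0.6,-1]
    - [0.0416,-0.1154,0,0,0,0.667,-1]
    - [0.05,-0.1248,0,0,0,0.733,-1]
    - [0.059,-0.1335,0,0,0,0.8,-1]
    - [0.059,-0.1335,0,0,0,0.8,-1]
    - [0.059,-0.1335,0,0,0,0.8,-1]

```text
time_s: 5.78
ee_pos: [508.0, -309.9, 88.0]
ee_rot: [-180.0, 0.0, 48.0]
force: [-0.1, -1.7, 0.9]
gripper_width: 15.5
gripper_force: 15.0
```

```bash
python3 - <<'E'
from h import *
w,f,s,M=wcloud(); print(s['ee_pos'],s['ee_rot'],s['qpos'].round(1),s['force'],s['gripper_width'],s['gripper_force'])
for b in clusters(w,400,720,-420,-60,64,120): print(len(b),*circ(b))
t=grab('top'); W=cloud(t)
for b in clusters(W,400,720,-420,-60,150,166): print('top lid',len(b),*circ(b))
for b in clusters(W,400,720,-420,-60,135,149): print('top tin',len(b),*circ(b))
E
```

```text
[ 508.04070391 -309.94299703   87.96613866] [-1.79998746e+02  9.28204570e-03  4.79751573e+01] [-32.5  26.   97.1  -0.   56.9   9.5] [-0.06856537 -1.65984704  0.85569064] 15.506566656337835 14.999997764825821
3546 [ 503.8 -187.7] 39.7
1934 [ 518.9 -298.6] 12.4
415 [ 622. -183.] 37.1
3476 [ 630.6 -300.9] 39.7
top lid 388 [ 504.3 -185.6] 30.3
top lid 376 [ 630.6 -298.2] 30.4
top tin 73 [ 624.4 -178.9] 38.2
```

Request:
send_rows:
  motion:
    - [0.0096,-0.008,0,0,0,0.067,-1]
    - [0.0198,-0.0154,0,0,0,0.133,-1]
    - [0.0304,-0.022,0,0,0,0.2,-1]
    - [0.0415,-0.0279,0,0,0,0.267,-1]
    - [0.0472,-0.0305,0,0,0,0.3,-1]
    - [0.0529,-0.033,0,0,0,0.333,-1]
    - [0.0588,-0.0353,0,0,0,0.367,-1]
    - [0.0647,-0.0373,0,0,0,0.4,-1]
    - [0.0707,-0.0391,0,0,0,0.433,-1]
    - [0.0755,-0.0405,0,0,0,0.46,-1]
    - [0.0755,-0.0405,0,0,0,0.46,-1]
    - [0.0755,-0.0405,0,0,0,0.46,-1]
    - [0.0755,-0.0405,0,0,0,0.46,-1]

```text
time_s: 7.5
ee_pos: [534.8, -325.3, 87.5]
ee_rot: [-178.5, -0.3, 75.6]
force: [-27.4, 10.1, 18.1]
gripper_width: 16.0
gripper_force: 15.0
```

```bash
python3 - <<'E'
from h import *
w,f,s,M=wcloud(); print(s['ee_pos'],s['ee_rot'],s['qpos'].round(1),s['force'],s['gripper_width'],s['gripper_force'])
for b in clusters(w,400,720,-420,-60,64,120): print(len(b),*circ(b))
W=cloud(grab('top'))
for b in clusters(W,560,640,-120,-60,70,100,2): print('pointer',len(b),b.mean(0),b.min(0),b.max(0))
for b in clusters(W,400,720,-420,-60,150,166): print('top lid',len(b),*circ(b))
E
```

```text
[ 534.82729205 -325.25052216   87.52555903] [-178.50492561   -0.3077914    75.62840125] [-32.3  29.2  91.4  -0.2  60.9 -17.8] [-27.44223099  10.08473303  18.10518882] 15.951845183571074 15.000411691144109
3000 [ 487.8 -213.8] 39.7
1985 [ 539.6 -311.8] 12.9
731 [ 597.2 -166.2] 38.5
3988 [ 646.4 -274.8] 39.7
pointer 10 [ 603.1738546  -100.38305178   78.49065565] [ 600.18797515 -108.26707013   70.46575127] [607.85885944 -92.13892101  83.32432056]
top lid 392 [ 488.5 -211.6] 30.5
top lid 371 [ 646.4 -272.5] 30.6
```

Resistance is 29 N at the post with the carousel at about -6.6°, which is more than the detent should need. I'll look before pushing further.

```bash
python3 - <<'E'
from h import *
a=grab('wrist')['pixels']; b=grab('side')['pixels'][110:240,200:360]; c=grab('top')['pixels'][110:240,270:430]
r=lambda i,s:cv2.resize(i,s,interpolation=cv2.INTER_CUBIC)
im=np.vstack([r(b,(366,297)),r(c,(366,297))]); im=np.hstack([r(a,(430,322)) if 0 else np.vstack([r(a,(430,322)),np.zeros((272,430,3),np.uint8)]),im])
cv2.imwrite('pics/mix.png',im[:,:,::-1]); print(im.shape)
E
```

```text
(594, 796, 3)
```

View pics/mix.png

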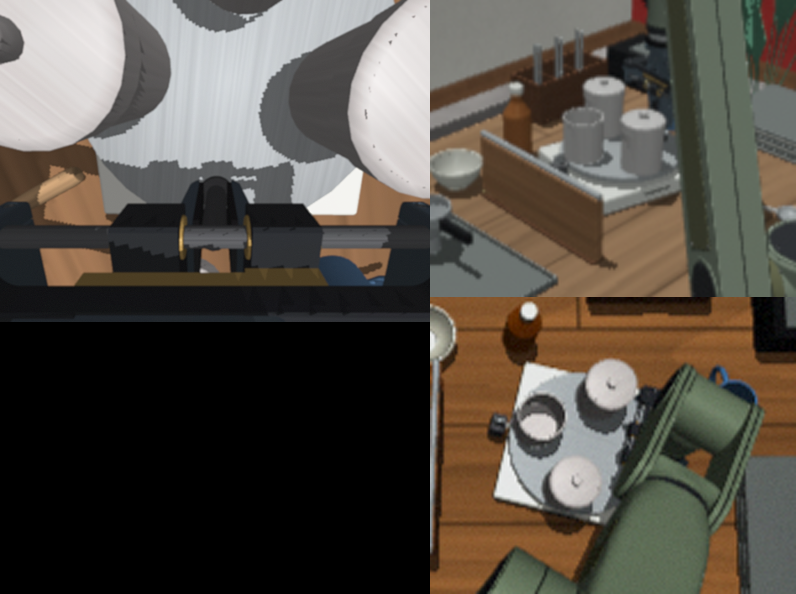

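The mix picture shows the fingers on the post (216,200 in the wrist part) and no direct obstacle. But the gripper body sits very low over the neighbouring lid, and the yaw is ahead of the disc. I'll relax, raise 9 mm, re-align and re-measure.

Request:
send_rows:
  motion:
    - [-0.01,0.002,0,0,0,-0.055,-1]
    - [-0.021,0.0044,0,0,0,-0.11,-1]
    - [-0.021,0.0044,0,0,0,-0.11,-0.3]
    - [-0.021,0.0044,0,0,0,-0.11,-0.3]
    - [-0.021,0.0044,0.009,0,0,-0.11,-0.3]
    - [-0.021,0.0044,0.018,0,0,-0.11,-0.3]
    - [-0.021,0.0044,0.018,0,0,-0.11,-0.3]

```text
time_s: 8.62
ee_pos: [535.9, -328.4, 97.6]
ee_rot: [179.9, 0.0, 69.0]
force: [-0.1, 0.2, -0.6]
gripper_width: 31.9
gripper_force: 0.0
```

```bash
cat > car.py <<'E'
from h import *
w,f,s,M=wcloud(); print(s['time_s'],s['ee_pos'].round(1),s['ee_rot'].round(1),s['qpos'].round(1),s['force'].round(1),s['torque'].round(2),s['gripper_width'],s['gripper_force'])
q=[circ(b) for b in clusters(w,400,720,-390,-60,64,120)]; print(q)
l=sorted([c[0] for c in q if 39<c[1]<40.5],key=lambda c:c[0])
if len(l)>=2: d=l[-1]-l[0]; print('angle',np.degrees(np.arctan2(d[1],d[0]))+90,(l[0]+l[-1])/2)
E
python3 - <<'E'
from car import *
print([ (len(b),b.mean(0).round(),b.min(0).round(),b.max(0).round()) for b in clusters(w,560,720,-480,-360,30,120)])
print([ (len(b),b.mean(0).round(),b.min(0).round(),b.max(0).round()) for b in clusters(w,400,720,-480,-60,158,185)])
E
```

```text
8.625 [ 535.9 -328.4   97.6] [179.9   0.   69. ] [-32.5  28.1  91.7   0.   60.1 -11.6] [-0.1  0.2 -0.6] [-0.07 -0.03  0.02] 31.887433537997932 0.0
[(array([ 488.1, -213.1]), np.float64(39.7)), (array([ 542.4, -314. ]), np.float64(16.8)), (array([ 597.7, -166.7]), np.float64(38.2)), (array([ 646.1, -275.5]), np.float64(39.7))]
angle 68.44911703034765 [ 567.1 -244.3]
[(1984, array([ 633., -374.,   36.]), array([ 570., -394.,   30.]), array([ 666., -360.,   58.])), (1703, array([ 640., -461.,   59.]), array([ 623., -477.,   30.]), array([ 663., -457.,   85.]))]
[(21114, array([ 501., -230.,  162.]), array([ 466., -305.,  158.]), array([ 530., -196.,  185.])), (977, array([ 522., -297.,  178.]), array([ 512., -331.,  158.]), array([ 532., -278.,  185.])), (970, array([ 568., -315.,  178.]), array([ 551., -344.,  158.]), array([ 588., -299.,  185.])), (23104, array([ 628., -279.,  162.]), array([ 603., -357.,  158.]), array([ 651., -242.,  185.]))]
```

Request:
send_rows:
  motion:
    - [0,0,0,0,0,0,-1]
    - [0,0,0,0,0,0,-1]
    - [0,0,0,0,0,0,-1]
    - [0,0,0,0,0,0,-1]
    - [0.004,-0.0017,0,0,0,0.01,-1]
    - [0.0084,-0.0034,0,0,0,0.02,-1]
    - [0.0084,-0.0034,0,0,0,0.02,-1]
    - [0.0084,-0.0034,0,0,0,0.02,-1]

```text
time_s: 9.68
ee_pos: [534.3, -327.5, 96.6]
ee_rot: [-179.3, -0.1, 70.2]
force: [-14.1, 4.1, 8.1]
gripper_width: 15.4
gripper_force: 15.0
```

```bash
python3 car.py
```

```text
9.675 [ 534.3 -327.5   96.6] [-1.793e+02 -1.000e-01  7.020e+01] [-32.5  28.4  91.4  -0.1  61.  -12.7] [-14.1   4.1   8.1] [ 0.8   2.19 -0.04] 15.423360069205655 15.01317948102951
[(array([ 487.9, -213.6]), np.float64(39.7)), (array([ 540.4, -312.9]), np.float64(11.9)), (array([ 597.2, -166.6]), np.float64(38.2)), (array([ 646.3, -275. ]), np.float64(39.7))]
angle 68.81236091269994 [ 567.1 -244.3]
```

Request:
send_rows:
  motion:
    - [0.006,-0.0018,0.003,0,0,0.02,-1]
    - [0.012,-0.0034,0.006,0,0,0.03,-1]
    - [0.015,-0.004,0.008,0,0,0.03,-1]
    - [0.018,-0.0048,0.01,0,0,0.03,-1]
    - [0.018,-0.0048,0.01,0,0,0.03,-1]
    - [0.018,-0.0048,0.01,0,0,0.03,-1]

```text
time_s: 10.48
ee_pos: [534.4, -327.1, 96.6]
ee_rot: [-178.0, -0.2, 72.1]
force: [-27.9, 4.6, -1.1]
gripper_width: 16.3
gripper_force: 15.0
```

```bash
python3 car.py
```

```text
10.475 [ 534.4 -327.1   96.6] [-178.    -0.2   72.1] [-32.3  29.   90.3  -0.4  62.7 -14.2] [-27.9   4.6  -1.1] [ 0.92  4.31 -0.02] 16.257950212194125 15.008274167776108
[(array([ 487.8, -213.9]), np.float64(39.7)), (array([ 540.4, -313.4]), np.float64(12.0)), (array([ 597.2, -166.2]), np.float64(38.6)), (array([ 646.5, -274.9]), np.float64(39.7))]
angle 68.9745863899453 [ 567.15 -244.4 ]
```

It's a firm stop at 69°, well above 8 N. I'll release, lift and look at the carousel rim and pointer from above.

Request:
send_rows:
  motion:
    - [-0.01,0.003,-0.008,0,0,-0.03,-1]
    - [-0.026,0.006,-0.01,0,0,-0.05,-0.3]
    - [-0.026,0.006,-0.01,0,0,-0.05,0.2]
    - [-0.026,0.006,-0.01,0,0,-0.05,0.2]
    - [-0.026,0.006,0.06,0,0,-0.05,0.2]
    - [-0.026,0.006,0.15,0,0,-0.05,0.2]
    - [-0.05,0.04,0.25,0,0,-0.05,0.2]
    - [-0.07,0.08,0.3,0,0,-0.05,0.2]
    - [-0.08,0.1,0.32,0,0,-0.05,0.2]
    - [-0.08,0.1,0.32,0,0,-0.05,0.2]

```text
time_s: 11.78
ee_pos: [509.0, -281.9, 262.1]
ee_rot: [179.9, 0.0, 69.1]
force: [-0.0, -0.2, -0.1]
gripper_width: 54.8
gripper_force: 0.0
```

```bash
python3 - <<'E'
from car import *
np.savez('w2.npz',w=w,p=f['pixels'],M=M)
a=f['pixels']; b=grab('side')['pixels'][120:210,220:340]
im=np.hstack([a,cv2.resize(b,(280,384),interpolation=cv2.INTER_CUBIC)[:, :]]); cv2.imwrite('pics/w2.png',im[:,:,::-1])
E
```

```text
11.775 [ 509.  -281.9  262.1] [179.9   0.   69.1] [-30.1  17.5  83.9  -0.   78.5  -9.2] [-0.  -0.2 -0.1] [-0.   -0.08 -0.02] 54.75681702079799 0.0
[(array([ 533.9, -328.1]), np.float64(8.0)), (array([ 597.1, -165.9]), np.float64(37.9)), (array([ 646. , -275.3]), np.float64(39.7))]
```

View pics/w2.png

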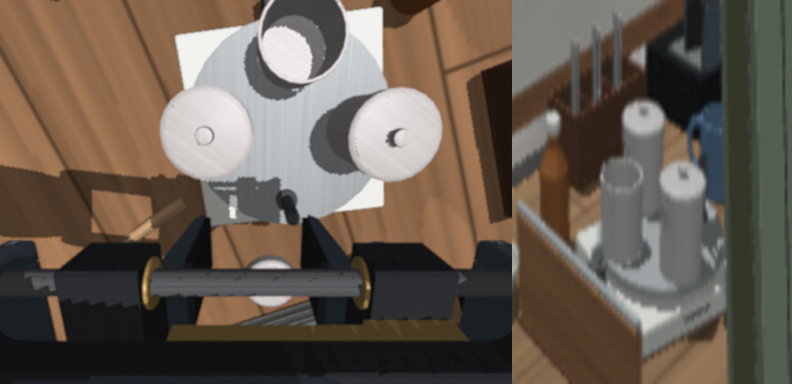

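The tin is at (300,38), close to the scale's pointer side, and the pointer itself is out of frame. I'll shift to see the pointer and rim.

Request:
send_rows:
  motion:
    - [0.01,0.04,0.01,0,0,0.02,0.2]
    - [0.025,0.1,0.01,0,0,0.05,0.2]
    - [0.04,0.16,0.02,0,0,0.08,0.2]
    - [0.05,0.19,0.02,0,0,0.1,0.2]
    - [0.05,0.2,0.02,0,0,0.11,0.2]
    - [0.05,0.2,0.02,0,0,0.11,0.2]

```text
time_s: 12.62
ee_pos: [533.5, -182.3, 271.6]
ee_rot: [-180.0, 0.0, 75.6]
force: [-0.4, -0.4, 0.5]
gripper_width: 54.6
gripper_force: 0.0
```

```bash
python3 - <<'E'
from car import *
np.savez('w3.npz',w=w,p=f['pixels'],M=M)
cv2.imwrite('pics/w3.png',cv2.resize(f['pixels'][:260,:,::-1],(780,396),interpolation=cv2.INTER_CUBIC))
for b in clusters(w,540,680,-130,-60,62,130): print('ptr',len(b),b.mean(0).round(1),b.min(0).round(),b.max(0).round(),cv2.minAreaRect(b[:,:2].astype(np.float32)))
for lo,hi in((28,38),(50,62)):
  for b in clusters(w,400,740,-400,-60,lo,hi,300): print(lo,len(b),b.mean(0).round(1),cv2.minAreaRect(b[:,:2].astype(np.float32)))
E
```

```text
12.625 [ 533.5 -182.3  271.6] [-180.     0.    75.6] [-20.   15.6  85.2  -0.   79.2  -5.6] [-0.4 -0.4  0.5] [-0.06 -0.13  0.03] 54.59311492822217 0.0
[(array([ 487.9, -212.8]), np.float64(39.7)), (array([ 597.2, -163.9]), np.float64(37.9)), (array([ 603.3, -101.6]), np.float64(6.8)), (array([ 645.9, -275.2]), np.float64(39.7))]
angle 68.44911703034767 [ 566.9 -244. ]
ptr 126 [ 592.5 -126.8   99. ] [ 580. -130.   63.] [ 613. -125.  130.] ((596.054931640625, -127.04113006591797), (33.0270881652832, 3.5419325828552246), 3.608480215072632)
ptr 107 [ 601.5 -100.8   77.9] [ 598. -112.   62.] [606. -91.  83.] ((601.6470336914062, -101.13301849365234), (21.636903762817383, 5.947536945343018), 79.84133911132812)
28 1887 [ 500.6 -124.    32.2] ((514.9139404296875, -119.07318115234375), (163.54444885253906, 74.83635711669922), 22.880285263061523)
28 1504 [ 685.8 -167.6   32.3] ((686.9879150390625, -163.37014770507812), (57.795494079589844, 115.34088134765625), 35.44147491455078)
50 11974 [ 572.4 -202.5   57.3] ((555.043701171875, -220.14022827148438), (247.59506225585938, 201.76165771484375), 28.094472885131836)
```

View pics/w3.png

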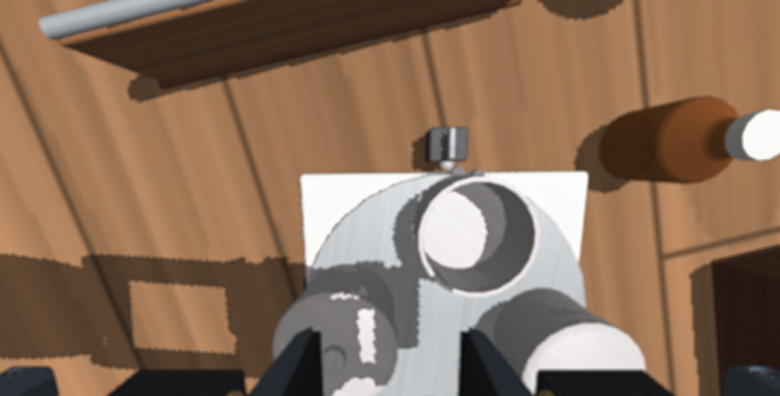

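The pointer is at (447,143) with a ball at (447,165). The stud on the disc rim, at about (478,172), has not reached it or is just touching. I'll measure that contact.

```bash
python3 - <<'E'
from h import *
d=np.load('w3.npz');w=d['w'];p=d['p']
cv2.imwrite('pics/w3c.png',cv2.resize(p[75:135,255:345,::-1],(780,520),interpolation=cv2.INTER_CUBIC))
r=w[...,:2]-[567,-244.2]; R=np.hypot(r[...,0],r[...,1]); A=np.degrees(np.arctan2(r[...,1],r[...,0]))
m=(A>58)&(A<95)&(R>122)&(R<140)&(w[...,2]>36)
for a in range(58,92):
    k=m&(A>=a)&(A<a+1)
    if k.sum(): print(a,k.sum(),'Rmax',R[k].max().round(1),'R of z<62',R[k&(w[...,2]<62)].max() if (k&(w[...,2]<62)).any() else '', 'z',np.percentile(w[...,2][k],[0,50,100]).round())
E
```

```text
60 1 Rmax 122.0 R of z<62  z [140. 140. 140.]
61 2 Rmax 122.4 R of z<62  z [140. 141. 142.]
62 4 Rmax 128.3 R of z<62 128.25771889046592 z [ 56.  58. 141.]
63 9 Rmax 129.1 R of z<62 129.12013422520172 z [ 55.  57. 142.]
64 12 Rmax 130.0 R of z<62 130.03708593676217 z [ 55.  57. 142.]
65 13 Rmax 129.6 R of z<62 129.61966294654363 z [ 55.  58. 143.]
66 18 Rmax 129.3 R of z<62 129.25772359685777 z [ 45.  57. 142.]
67 5 Rmax 124.6 R of z<62  z [141. 142. 142.]
68 8 Rmax 125.1 R of z<62  z [ 68. 141. 143.]
69 10 Rmax 124.9 R of z<62  z [ 65. 140. 142.]
70 22 Rmax 139.7 R of z<62 139.7086334165699 z [ 55.  62. 142.]
71 29 Rmax 139.6 R of z<62 139.59516552228737 z [ 55.  59. 143.]
72 26 Rmax 139.4 R of z<62 139.42476415847418 z [ 55.  59. 143.]
73 33 Rmax 139.3 R of z<62 139.28579917694495 z [ 51.  59. 143.]
74 34 Rmax 139.2 R of z<62 139.22629602111388 z [ 48.  58. 141.]
75 36 Rmax 139.8 R of z<62 135.70557288297445 z [ 51.  59. 142.]
76 44 Rmax 139.9 R of z<62 139.22272911034702 z [ 53.  64. 130.]
77 25 Rmax 139.3 R of z<62 139.31521174505326 z [53. 56. 60.]
78 18 Rmax 139.3 R of z<62 139.34153493221103 z [51. 57. 60.]
79 12 Rmax 139.5 R of z<62 139.4992180068783 z [55. 59. 61.]
80 16 Rmax 139.8 R of z<62 139.8000740375146 z [56. 59. 60.]
81 15 Rmax 139.9 R of z<62 139.91345339027816 z [55. 59. 61.]
82 14 Rmax 139.4 R of z<62 139.38529064305945 z [39. 56. 60.]
83 4 Rmax 123.9 R of z<62 123.92354935459007 z [56. 56. 57.]
84 4 Rmax 124.3 R of z<62 124.27635892351455 z [55. 56. 57.]
85 5 Rmax 124.4 R of z<62 124.4275840079618 z [46. 57. 57.]
86 3 Rmax 123.8 R of z<62 123.81251025286346 z [56. 57. 57.]
87 4 Rmax 124.2 R of z<62 124.2071417389795 z [54. 56. 56.]
88 4 Rmax 124.4 R of z<62 124.36153932712163 z [51. 57. 57.]
89 4 Rmax 124.2 R of z<62 124.20662609551619 z [55. 56. 57.]
90 4 Rmax 124.4 R of z<62 124.4436263104755 z [53. 56. 58.]
91 4 Rmax 124.0 R of z<62 124.02212400680394 z [55. 56. 57.]
```

View pics/w3c.png

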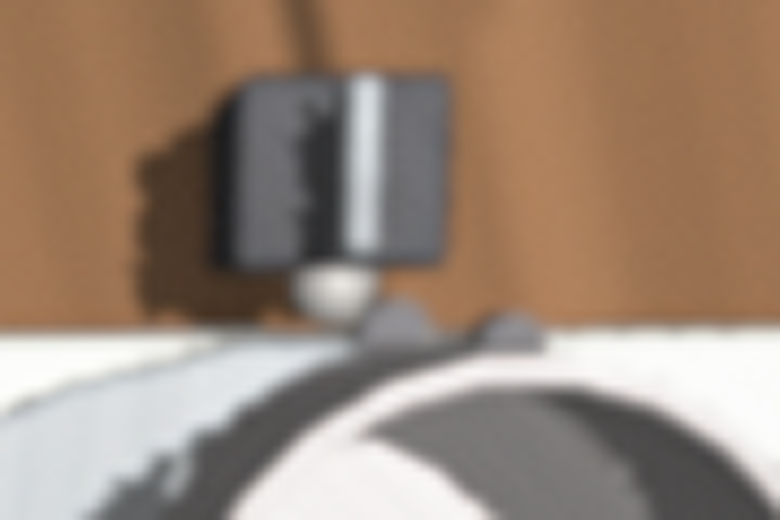

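The enlarged crop shows a spring ball at (335,290) on the pointer and two studs at (395,320) and (513,330) on the rim. The first stud is already against the ball, and the ball has to fall between the two. The geometry is right, so this is just the detent resisting. I'll regrip firmly and push harder but within limits. The second stud will stop any overshoot.

Request:
send_rows:
  motion:
    - [0,-0.06,0,0,0,-0.03,0.2]
    - [0,-0.15,0,0,0,-0.07,0.2]
    - [0,-0.24,0,0,0,-0.1,0.2]
    - [0,-0.285,0,0,0,-0.1,0.2]
    - [0,-0.292,-0.02,0,0,-0.1,0.2]
    - [0,-0.292,-0.1,0,0,-0.1,0.2]
    - [0,-0.292,-0.2,0,0,-0.1,0.2]
    - [0,-0.292,-0.29,0,0,-0.1,0.2]
    - [0,-0.292,-0.34,0,0,-0.1,0.2]
    - [0,-0.292,-0.35,0,0,-0.1,0]
    - [0,-0.292,-0.35,0,0,-0.1,-1]
    - [0,-0.292,-0.35,0,0,-0.1,-1]
    - [0,-0.292,-0.35,0,0,-0.1,-1]
    - [0,-0.292,-0.35,0,0,-0.1,-1]
    - [0,-0.292,-0.35,0,0,-0.1,-1]
    - [0,-0.292,-0.35,0,0,-0.1,-1]
  squeeze: 40

```text
time_s: 14.68
ee_pos: [533.6, -328.2, 98.0]
ee_rot: [180.0, 0.0, 69.6]
force: [-2.1, 1.0, 6.1]
gripper_width: 15.3
gripper_force: 40.0
```

```bash
python3 car.py
```

```text
14.675 [ 533.6 -328.2   98. ] [180.    0.   69.6] [-32.6  27.9  92.   -0.   60.1 -12.3] [-2.1  1.   6.1] [0.17 0.39 0.04] 15.27103745921632 40.0015389919281
[(array([ 488. , -213.2]), np.float64(39.7)), (array([ 540. , -312.5]), np.float64(11.8)), (array([ 597.6, -166.8]), np.float64(38.1)), (array([ 646.1, -275.4]), np.float64(39.7))]
angle 68.5242379563306 [ 567.05 -244.3 ]
```

Request:
send_rows:
  motion:
    - [0.012,-0.0048,0.003,0,0,0.02,-1]
    - [0.025,-0.0097,0.007,0,0,0.04,-1]
    - [0.037,-0.0145,0.012,0,0,0.06,-1]
    - [0.037,-0.0145,0.012,0,0,0.06,-1]
    - [0.037,-0.0145,0.012,0,0,0.06,-1]

```text
time_s: 15.35
ee_pos: [545.3, -332.3, 98.1]
ee_rot: [-179.0, -0.2, 73.3]
force: [-11.3, 2.8, -10.6]
gripper_width: 15.3
gripper_force: 40.0
```

```bash
python3 car.py
```

```text
15.35 [ 545.3 -332.3   98.1] [-179.    -0.2   73.3] [-32.3  29.4  89.2  -0.1  62.4 -15.6] [-11.3   2.8 -10.6] [0.35 1.16 0.27] 15.310283160640202 39.994935393333435
[(array([ 484.5, -224.6]), np.float64(39.7)), (array([ 551.1, -316. ]), np.float64(11.8)), (array([ 586.5, -163.1]), np.float64(38.3)), (array([ 649.7, -264.1]), np.float64(39.7))]
angle 76.55281133415068 [ 567.1  -244.35]
```

It snapped in. I'll relax, release and rise.

Request:
send_rows:
  motion:
    - [-0.006,0.003,-0.005,0,0,0.02,-1]
    - [-0.013,0.007,-0.01,0,0,0.04,-1]
    - [-0.013,0.007,-0.01,0,0,0.04,-1]
    - [-0.013,0.007,-0.01,0,0,0.04,-0.4]
    - [-0.013,0.007,-0.01,0,0,0.04,0.1]
    - [-0.013,0.007,-0.01,0,0,0.04,0.1]
    - [-0.013,0.007,0.03,0,0,0.04,0.1]
    - [-0.013,0.007,0.12,0,0,0.04,0.1]
    - [-0.013,0.007,0.22,0,0,0.04,0.1]
    - [-0.03,0.06,0.3,0,0,0.04,0.1]
    - [-0.04,0.15,0.33,0,0,0.04,0.1]
    - [-0.04,0.23,0.34,0,0,0.04,0.1]
    - [-0.04,0.27,0.34,0,0,0.04,0.1]
    - [-0.04,0.28,0.34,0,0,0.04,0.1]
    - [-0.04,0.28,0.34,0,0,0.04,0.1]

```text
time_s: 17.27
ee_pos: [532.2, -196.0, 272.4]
ee_rot: [-180.0, 0.0, 75.6]
force: [-0.4, -0.1, 0.4]
gripper_width: 50.0
gripper_force: 0.0
```

```bash
python3 - <<'E'
from car import *
for z in((126,146),(158,170)):
  for b in clusters(w,440,720,-400,-105,*z): print(z,len(b),*circ(b))
r=w[...,:2]-[567.1,-244.3]; R=np.hypot(r[...,0],r[...,1]); A=np.degrees(np.arctan2(r[...,1],r[...,0]))
for a in range(64,90):
    k=(A>=a)&(A<a+1)&(w[...,2]>44)&(w[...,2]<62)&(R>120)&(R<133)
    if k.any(): print(a,R[k].max().round(1),end='; ')
# funnel from top camera
W=cloud(grab('top')); S=cloud(grab('side'))
for nm,X in(('top',W),('side',S)):
  for b in clusters(X,440,720,130,290,55,95): print(nm,len(b),b.mean(0).round(),b.min(0).round(),b.max(0).round())
  for b in clusters(X,440,720,130,290,84,95,8): print(nm,'rim',len(b),*circ(b))
E
```

```text
17.275 [ 532.2 -196.   272.4] [-180.     0.    75.6] [-21.4  15.9  84.7  -0.   79.4  -7. ] [-0.4 -0.1  0.4] [-0.08 -0.05  0.02] 49.977008766975146 0.0
[(array([ 484.4, -223.8]), np.float64(39.7)), (array([ 545.5, -331. ]), np.float64(7.5)), (array([ 587.1, -161.6]), np.float64(36.8)), (array([ 586.8, -161.2]), np.float64(39.3)), (array([ 601.5, -101.7]), np.float64(6.4)), (array([ 649.4, -264.2]), np.float64(39.7))]
angle 76.2418891993699 [ 566.9 -244. ]
(126, 146) 174 [ 484.1 -224.4] 42.0
(126, 146) 1177 [ 586.7 -161.1] 37.8
(126, 146) 370 [ 649.6 -264.5] 41.3
(158, 170) 3132 [ 484.9 -222.2] 28.9
(158, 170) 3198 [ 650.5 -257.8] 25.8
70 120.3; 71 129.5; 72 129.3; 73 132.9; 74 132.7; 75 132.7; 76 132.7; 77 132.7; 78 132.9; 79 129.5; 80 129.7; 81 130.0; 82 128.0; 83 123.5; 84 123.7; 85 124.1; 86 124.5; 87 124.8; 88 124.1; 89 124.7; top 306 [599. 210.  75.] [498. 165.  55.] [659. 252.  94.]
top rim 103 [591.3 208.3] 51.4
side 393 [595. 203.  77.] [495. 161.  55.] [659. 250.  95.]
side rim 116 [584.8 198.1] 53.7
```

The carousel is clicked in: the ball sits between the studs (71–73° and 79–82°) and the tin is at (587,-161.5), angle 76.2°. Now I'll go over to the funnel.

Request:
send_rows:
  motion:
    - [-0.005,0.04,0,0,0,-0.06,0.3]
    - [-0.01,0.1,0,0,0,-0.14,0.5]
    - [-0.02,0.18,0,0,0,-0.24,1]
    - [-0.03,0.26,0,0,0,-0.35,1]
    - [-0.04,0.35,0,0,0,-0.46,1]
    - [-0.05,0.44,0,0,0,-0.57,1]
    - [-0.06,0.53,0,0,0,-0.68,1]
    - [-0.07,0.61,0,0,0,-0.79,1]
    - [-0.08,0.68,-0.02,0,0,-0.88,1]
    - [-0.084,0.74,-0.05,0,0,-0.95,1]
    - [-0.084,0.78,-0.07,0,0,-0.99,1]
    - [-0.084,0.79,-0.08,0,0,-1,1]
    - [-0.084,0.79,-0.08,0,0,-1,1]

```text
time_s: 19.05
ee_pos: [490.4, 199.0, 232.6]
ee_rot: [180.0, 0.1, 15.6]
force: [0.2, -0.9, 0.0]
gripper_width: 90.9
gripper_force: 0.0
```

Request:
send_rows:
  motion:
    - [0,0,0,0,0,-0.13,1]
    - [0,0,0,0,0,-0.26,1]
    - [0,0,0,0,0,-0.26,1]
    - [0,0,0,0,0,-0.26,1]

```text
time_s: 19.55
ee_pos: [490.4, 199.0, 233.3]
ee_rot: [180.0, -0.0, 0.1]
force: [-0.3, 0.9, 0.6]
gripper_width: 90.9
gripper_force: 0.0
```

```bash
cat > fun.py <<'E'
from h import *
w,f,s,M=wcloud(); print(s['time_s'],s['ee_pos'].round(1),s['ee_rot'].round(1),s['qpos'].round(1),s['force'].round(1),s['gripper_width'])
def funnel(w,c,z0,view=True):
    # rim: points near the top ; handle: outside r>47 toward c-dir
    q=w.reshape(-1,3); q=q[np.isfinite(q).all(1)]
    d=np.hypot(q[:,0]-c[0],q[:,1]-c[1])
    rim=q[(d<58)&(q[:,2]>z0+80)&(q[:,2]<z0+91)]; print('rim n',len(rim),*circ(rim),'z',np.percentile(rim[:,2],[5,50,95]).round(1))
    g=np.hypot(q[:,0]-c[0],q[:,1]-c[1])
    h=q[(g>50)&(g<125)&(q[:,2]>z0+74)&(q[:,2]<z0+88)]
    v=h[:,:2]-h[:,:2].mean(0); u=np.linalg.svd(v,full_matrices=False)[2][0]
    print('handle n',len(h),h.mean(0).round(1),'rect',cv2.minAreaRect(h[:,:2].astype(np.float32)),'dir',u.round(3),np.degrees(np.arctan2(u[1],u[0])).round(1),'z',np.percentile(h[:,2],[5,50,95]).round(1))
    k=np.polyfit((h[:,:2]-c)@u,h[:,2],1); print('slope deg',np.degrees(np.arctan(k[0])).round(2))
    for R in(46,70,90,110):
        b=h[abs(np.hypot(*(h[:,:2]-c).T)-R)<8]; print(R,len(b),b.mean(0).round(1) if len(b) else '')
E
python3 - <<'E'
from fun import *
funnel(w,np.array([616,208]),4)
cv2.imwrite('pics/w4.png',f['pixels'][:,:,::-1])
E
```

```text
19.55 [490.4 199.  233.3] [ 1.8e+02 -0.0e+00  1.0e-01] [ 20.8  13.5  93.6  -0.   72.8 110.8] [-0.3  0.9  0.6] 90.87470505913797
rim n 1148 [612.5 207.1] 43.6 z [84.5 88.2 89.6]
handle n 1123 [560.5 229.1  84.3] rect ((584.7328491210938, 248.53060913085938), (198.76829528808594, 51.744346618652344), 40.64695739746094) dir [-0.756 -0.654] -139.1 z [81.  84.2 88.8]
slope deg -0.31
46 52 [564.3 205.1  84.1]
70 213 [546.4 204.3  84.1]
90 200 [526.1 203.4  84. ]
110 414 [587.2 262.3  84.5]
```

View pics/w4.png

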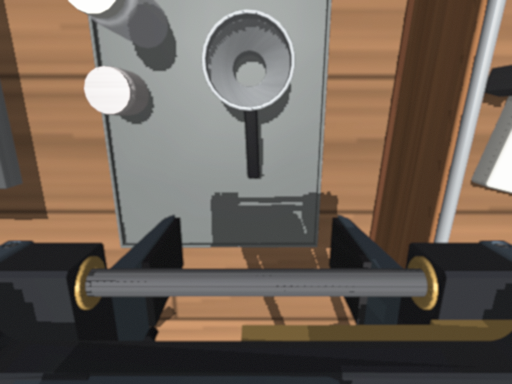

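The funnel mouth is at (248,60) px, at (613,207) mm with rim height 89. The handle runs to (253,175) px, its top is at z=84 and its yaw is 2.5°. These match the description. I'll grip at (533,203.7), TCP z 55.

Request:
send_rows:
  motion:
    - [0.04,0.005,-0.02,0,0,0.02,1]
    - [0.08,0.009,-0.07,0,0,0.04,1]
    - [0.085,0.0094,-0.15,0,0,0.042,1]
    - [0.085,0.0094,-0.23,0,0,0.042,1]
    - [0.085,0.0094,-0.3,0,0,0.042,1]
    - [0.085,0.0094,-0.34,0,0,0.042,1]
    - [0.085,0.0094,-0.356,0,0,0.042,1]
    - [0.085,0.0094,-0.357,0,0,0.042,1]
    - [0.085,0.0094,-0.357,0,0,0.042,0]
    - [0.085,0.0094,-0.357,0,0,0.042,-0.4]
    - [0.085,0.0094,-0.357,0,0,0.042,-0.55]
    - [0.085,0.0094,-0.357,0,0,0.042,-0.7]
    - [0.085,0.0094,-0.357,0,0,0.042,-1]
    - [0.085,0.0094,-0.357,0,0,0.042,-1]
    - [0.085,0.0094,-0.357,0,0,0.042,-1]
    - [0.085,0.0094,-0.357,0,0,0.042,-1]
    - [0.085,0.0094,-0.357,0,0,0.042,-1]
    - [0.085,0.0094,-0.357,0,0,0.042,-1]
  squeeze: 50

```text
time_s: 21.85
ee_pos: [532.6, 204.3, 54.4]
ee_rot: [180.0, 0.0, 2.5]
force: [0.6, -0.2, -0.3]
gripper_width: 14.0
gripper_force: 50.0
```

Request:
send_rows:
  motion:
    - [0,0,0.005,0,0,0,-1]
    - [0,0,0.02,0,0,0,-1]
    - [0,0,0.05,0,0,0,-1]
    - [0,0,0.1,0,0,0,-1]
    - [0,0,0.16,0,0,0,-1]
    - [0,0,0.22,0,0,0,-1]
    - [0,0,0.28,0,0,0,-1]
    - [0,0,0.33,0,0,0,-1]
    - [0,0,0.37,0,0,0,-1]
    - [0,0,0.39,0,0,0,-1]
    - [0,0,0.39,0,0,0,-1]
    - [0,0,0.39,0,0,0,-1]

```text
time_s: 23.35
ee_pos: [532.1, 204.1, 248.6]
ee_rot: [180.0, 0.1, 2.5]
force: [0.7, 0.3, -1.4]
gripper_width: 13.6
gripper_force: 50.0
```

```bash
python3 - <<'E'
from fun import *
def plane(q): 
    A=np.c_[q[:,:2]-q[:,:2].mean(0),np.ones(len(q))]; k=np.linalg.lstsq(A,q[:,2],rcond=None)[0]; return np.degrees(np.arctan(k[:2])).round(2),k[2].round(1)
for nm,X in(('wrist',w),('top',cloud(grab('top'))),('side',cloud(grab('side')))):
    q=X.reshape(-1,3); d=np.hypot(q[:,0]-613,q[:,1]-207); q=q[(d<54)&(d>38)&(q[:,2]>255)&(q[:,2]<310)]
    q=q[q[:,2]>np.percentile(q[:,2],95)-16] if len(q) else q
    print(nm,len(q)); 
    if len(q)>5:
        d=q[:,:2]-[613,207]; a=np.degrees(np.arctan2(d[:,1],d[:,0]))//30
        print([(int(k*30),q[a==k,2].max().round(1)) for k in range(-6,6) if (a==k).any()])
        r=np.concatenate([q[(a==k)][q[a==k,2]>q[a==k,2].max()-3] for k in range(-6,6) if (a==k).any()]); print(plane(r),circ(r))
E
```

```text
23.35 [532.1 204.1 248.6] [1.8e+02 1.0e-01 2.5e+00] [ 19.8  16.8  86.8  -0.   76.5 107.3] [ 0.7  0.3 -1.4] 13.571344384649818
wrist 9535
[(-180, np.float64(284.0)), (-150, np.float64(284.4)), (-120, np.float64(284.1)), (-90, np.float64(284.9)), (-60, np.float64(284.4)), (-30, np.float64(284.2)), (0, np.float64(284.0)), (30, np.float64(284.2)), (60, np.float64(284.0)), (90, np.float64(284.3)), (120, np.float64(284.3)), (150, np.float64(284.4))]
(array([-0.08, -0.09]), np.float64(282.4)) (array([613.1, 207.7]), np.float64(43.0))
top 41
[(-150, np.float64(283.1)), (-120, np.float64(288.2)), (-90, np.float64(287.1)), (-60, np.float64(285.8)), (-30, np.float64(284.6))]
(array([ 2.65, -9.25]), np.float64(284.5)) (array([613.9, 207.6]), np.float64(42.5))
side 99
[(-60, np.float64(274.4)), (0, np.float64(273.3)), (30, np.float64(282.6)), (60, np.float64(286.1)), (90, np.float64(286.3)), (120, np.float64(281.8)), (150, np.float64(286.2))]
(array([-2.41,  5.16]), np.float64(282.0)) (array([609.8, 206.3]), np.float64(43.4))
```

The funnel is held level, with its centre at (613,207.5) and its spout at about z=198. I'll carry it across.

Request:
send_rows:
  motion:
    - [-0.002,-0.02,0,0,0,0,-1]
    - [-0.004,-0.06,0,0,0,0,-1]
    - [-0.01,-0.12,0,0,0,0,-1]
    - [-0.015,-0.19,0,0,0,0,-1]
    - [-0.02,-0.27,0,0,0,0,-1]
    - [-0.025,-0.35,0,0,0,0,-1]
    - [-0.03,-0.43,0,0,0,0,-1]
    - [-0.035,-0.51,0,0,0,0,-1]
    - [-0.04,-0.58,0,0,0,0,-1]
    - [-0.045,-0.64,0,0,0,0,-1]
    - [-0.05,-0.69,0,0,0,0,-1]
    - [-0.052,-0.72,0,0,0,0,-1]
    - [-0.052,-0.735,0,0,0,0,-1]
    - [-0.052,-0.738,0,0,0,0,-1]
    - [-0.052,-0.738,0,0,0,0,-1]
    - [-0.052,-0.738,0,0,0,0,-1]

```text
time_s: 25.5
ee_pos: [506.7, -164.1, 249.5]
ee_rot: [-180.0, 0.0, 2.6]
force: [-0.3, 0.7, -1.9]
gripper_width: 13.9
gripper_force: 50.0
```

```bash
cat > fin.py <<'E'
from fun import *
def plane(q): 
    A=np.c_[q[:,:2]-q[:,:2].mean(0),np.ones(len(q))]; k=np.linalg.lstsq(A,q[:,2],rcond=None)[0]; return np.degrees(np.arctan(k[:2])).round(2),k[2].round(1)
C=np.array([587.1,-161.4])
q=w.reshape(-1,3); d=np.hypot(*(q[:,:2]-C).T); q=q[(d<56)&(d>36)&(q[:,2]>215)]
r=q[q[:,2]>np.percentile(q[:,2],97)-4]; print('rim',len(r),plane(r),circ(r),np.percentile(r[:,2],97))
for z in((70,128),):
  for b in clusters(w,440,720,-400,-105,*z): print('car',len(b),*circ(b))
for n in('top','side'):
  X=cloud(grab(n))
  for b in clusters(X,440,720,-400,-105,155,166): print(n,'lid',len(b),*circ(b))
  q=X.reshape(-1,3); d=np.hypot(*(q[:,:2]-C).T); m=(d<48)&(q[:,2]>80)&(q[:,2]<146)
  print(n,'tin pts',m.sum(),*circ(q[m]), 'z max',np.percentile(q[m][:,2],98) if m.any() else '')
  m=(d<26)&(q[:,2]>146)&(q[:,2]<190); print(n,'spout',m.sum(),q[m].min(0).round(1) if m.any() else '')
E
python3 fin.py
```

```text
25.5 [ 506.7 -164.1  249.5] [-180.     0.     2.6] [-19.2  13.3  91.6   0.   75.2  68.2] [-0.3  0.7 -1.9] 13.87261291079791
rim 3288 (array([52.39,  3.45]), np.float64(369.4)) (array([ 549.3, -163. ]), np.float64(18.2)) 372.5819212415696
car 24 [ 484.9 -223.1] 39.0
car 22 [ 483.  -222.5] 42.1
car 425 [ 546.2 -331.3] 7.7
car 26 [ 645.5 -264.3] 35.2
top lid 240 [ 477.7 -224. ] 26.7
top lid 154 [ 662.  -266.5] 24.7
top tin pts 19 [ 587.1 -159.4] 38.3 z max 143.55300051661584
top spout 0 
side lid 131 [ 479.6 -222.9] 30.7
side lid 64 [ 633.6 -265.7] 26.5
side tin pts 340 [ 584.8 -163.5] 38.7 z max 144.62650592422864
side spout 0
```

```bash
sed -i 's/(q\[:,2\]>215)\]/(q[:,2]>215)\&(q[:,2]<295)]/' fin.py; sed -i "s/^r=q.*/a=(np.degrees(np.arctan2(*(q[:,:2]-C).T[::-1]))+180)\/\/30\nr=np.concatenate([q[a==k][q[a==k,2]>q[a==k,2].max()-3] for k in range(12) if (a==k).any()]); print('rim',len(r),plane(r),circ(r),np.percentile(r[:,2],97))/" fin.py; python3 fin.py
```

```text
25.65 [ 506.7 -164.3  249.5] [180.    0.    2.6] [-19.2  13.3  91.6  -0.   75.2  68.2] [ 0.1 -0.3 -1.6] 14.10953343506167
rim 3649 (array([0.15, 0.11]), np.float64(283.5)) (array([ 587.6, -160.7]), np.float64(43.0)) 284.64469791714583
car 25 [ 485.  -224.7] 40.6
car 21 [ 484.3 -223.4] 40.5
car 422 [ 546.2 -331.2] 7.6
car 25 [ 646.4 -264.3] 36.1
top lid 249 [ 478.9 -223.9] 27.6
top lid 154 [ 661.2 -266.1] 24.9
top tin pts 21 [ 586.2 -160. ] 39.0 z max 144.796306326167
top spout 0 
side lid 132 [ 480.3 -222.5] 30.8
side lid 59 [ 631.7 -265.4] 24.1
side tin pts 336 [ 585.3 -163.4] 38.5 z max 144.08134093106125
side spout 0
```

Request:
send_rows:
  motion:
    - [-0.001,-0.001,-0.01,0,0,0,-1]
    - [-0.001,-0.001,-0.03,0,0,0,-1]
    - [-0.001,-0.001,-0.05,0,0,0,-1]
    - [-0.001,-0.001,-0.07,0,0,0,-1]
    - [-0.001,-0.001,-0.084,0,0,0,-1]
    - [-0.001,-0.001,-0.091,0,0,0,-1]
    - [-0.001,-0.001,-0.094,0,0,0,-1]
    - [-0.001,-0.001,-0.094,0,0,0,-1]
    - [-0.001,-0.001,-0.094,0,0,0,-1]
    - [-0.001,-0.001,-0.094,0,0,0,-1]

```text
time_s: 27.05
ee_pos: [506.3, -165.2, 202.7]
ee_rot: [180.0, -0.0, 2.5]
force: [-0.6, 0.4, -1.5]
gripper_width: 13.5
gripper_force: 50.0
```

```bash
python3 fin.py; python3 - <<'E'
from h import *
a=grab('side')['pixels'][120:210,220:340]; b=grab('top')['pixels'][100:235,270:410]
r=lambda i:cv2.resize(i,(400,300),interpolation=cv2.INTER_CUBIC)
cv2.imwrite('pics/end.png',np.hstack([r(a),r(b)])[:,:,::-1])
E
```

```text
27.05 [ 506.3 -165.2  202.7] [180.   -0.    2.5] [-19.3  14.9  96.2  -0.   68.8  68.2] [-0.6  0.4 -1.5] 13.540820598331743
rim 3438 (array([-35.78,  -0.98]), np.float64(252.8)) (array([ 584.7, -161.8]), np.float64(44.2)) 294.7533116077272
car 486 [ 484.8 -224. ] 39.9
car 665 [ 546.2 -331.4] 7.7
car 691 [ 650.1 -264.4] 39.8
top lid 224 [ 479.1 -224.2] 27.2
top lid 263 [ 656.5 -264.7] 27.6
top tin pts 18 [ 587.  -146.2] 25.7 z max 145.2068897957642
top spout 18 [ 582.8 -162.5  161.6]
side lid 133 [ 479.2 -221.8] 30.1
side lid 22 [ 582. -161.] 18.3
side tin pts 306 [ 584.7 -163. ] 38.3 z max 144.08174431891456
side spout 68 [ 561.6 -172.2  153.2]
```

View pics/end.png

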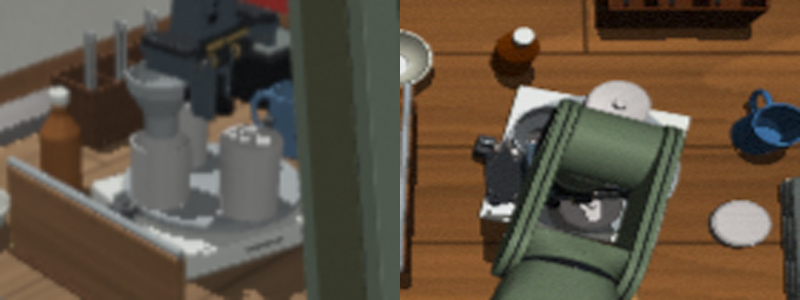

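The funnel hangs just above the open tin (side part, 158,110), and nothing else was disturbed. One last numeric check.

```bash
sed -i 's/<295/<241/' fin.py; python3 fin.py | head -3; python3 -c "
from h import *
print(env.state()['time_s'])"
```

```text
27.3 [ 506.2 -165.2  202.5] [180.   -0.    2.5] [-19.3  14.9  96.2  -0.   68.8  68.2] [ 0.5  0.5 -1.7] 13.738928140667744
rim 3599 (array([0.18, 0.06]), np.float64(236.5)) (array([ 587.1, -161.7]), np.float64(43.0)) 237.714857556839
car 485 [ 484.8 -224. ] 39.9
27.45
```

```bash
python3 -c "
from h import *
print(env.job_done())"
```

```text
the job is handed in; nothing more can be done
None
```

The job is handed in at about 27 s: the carousel is clicked in at the pointer block, and the funnel is held level about 10 mm above the open tin, centred to within about 1 mm. The detent needed a much firmer push than the stated 8 N: a push of about 28 N at the post didn't move it.

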